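# Start a press spindle in its thread by the crank and hold it there

## Robot

A 7-joint arm with a two-finger parallel gripper is mounted at the origin on a cart in front of the work surface, level with it; the furniture and walls round the work are solid. World frame = base frame: x ahead of the robot, y to its left, z up, the work surface at z = 0. Lengths are in m, angles in rad, forces in N, time in s.
With the tool pointing down it reaches from about 0.425 to 0.925 m from the base axis. Payload 6.8 kg.
Tool frame: the origin (TCP) lies on the front face of the gripper's body, between the roots of the fingers; the fingertips stand 73 mm ahead of it and the grasp point (between the pads) lies 54 mm ahead of it (env.nose_length is the distance from the TCP to the fingertips, in m); z points along the fingers, y is the direction in which the jaws open and shut (so a half turn about z gives the same grasp; the last joint's range is limited). The gripper opens to 85 mm and grips with 20 to 120 N. Pads are 22 mm wide; open, the fingers measure 114 mm over their backs; the gripper's body (76 mm by 85 mm) begins 54 mm behind the grasp point. The pads swing forward as they close: fully open they stand 13 mm farther back than shut.
Start: joints at [-1.286, 0.477, 0.022, 1.555, -0.011, 1.109, -0.083], TCP at [0.258, 0.624, 0.304] pointing down, gripper open.
Joint ranges: [-2.96, 2.96], [-0.34, 2.1], [-1.41, 1.46], [0.24, 2.44], [-1.37, 4.51], [0.17, 1.92], [-2.96, 2.96]. Speed limits (rad/s): [2.39, 2.39, 3.14, 3.14, 3.14, 3.14, 3.14].

## Interface

Orientations are given as a unit quaternion [w, x, y, z].
In Python, from cell import env, kin, camera, calibration, job gives the robot as it stands. The module is installed in compiled form; this text tells all that it offers. Calls block until the motion is done:
- env.reach(position, orientation): joint-space move of the TCP to a pose.
- env.movel(position, velocity=0.15, rot=None, stop_force=None): straight line of the TCP; rot=None keeps the orientation; velocity is the mean speed in m/s. With stop_force (N) it stops when the force on the tool has changed by that much, and returns True; else False.
- env.goto_joints(angles): joint-space move.
- env.grip(opening, f_grip=None): finger opening in m; f_grip is the grip in N (None keeps the last); returns when the fingers have stopped.
- env.dwell(seconds).
- kin.inverse_kinematics(position, orientation): joint angles nearest the present ones, or None.
- env.get_state(): the state.
- camera(name): name is "side" or "top"; returns (picture, depth): 480x640x3 uint8, blue, green, red; 480x640 float32, m along the optical axis (not along the pixel's ray), 0 where there is no reading.
- calibration(name): a dict with "fx", "fy", "cx", "cy" (pixels), "k1" (the pictures are not rectified: a ray, as slopes to the right and down, at radius r is drawn at 1 + k1 r^2 times it, then the intrinsics apply), "rvec" (rotation vector, rad) and "tvec" (3), from world to camera coordinates, as OpenCV has them. Camera axes: x right, y down, z forward; pixel columns grow to the right and rows downward; lengths in m; the calibration is good to about 2 mm. A picture is of the moment at which its call begins. calibration takes no time and is no camera call.
A pose or a line that the arm cannot do raises env.PlanningError and nothing moves.
- job.job_done(): hands the job in, once; it reports no verdict.
The state is a dict: "time": time; "qpos": joint angles; "joint_velocities": joint speeds; "joint_torque": joint torques, N m; "tcp_pos": TCP position; "orientation": TCP orientation; "force": force on the tool from outside, world axes, zero at the start; "torque": the same for the moment, N m; "opening": finger opening in m.
Only numpy, scipy, OpenCV 4.12 (cv2) and the standard library are available. Lean on these libraries where they do the work, as an engineer would, in place of code of your own. Each camera call takes 0.05 s, during which the arm holds its last target. There are 200 camera calls.

## Task

Slide the loose orange grip sleeve over the upright pin of the little screw press's crank, right down onto its shoulder. By the sleeve, turn the crank backward (counterclockwise seen from above) until the spindle drops into the start of its thread, then one full turn forward (clockwise) from there; finish still gripping the sleeve, which stays down on the pin as the screw sinks. Leave the other things on the bench where they stand.

Things in the scene. Friction and masses are not known exactly. Their poses are not given: they have to be found in the camera images.
- sleeve: loose orange plastic tube with two black bands, the crank's revolving grip: outside diameter 30 mm, bore 16 mm, 50 mm tall, about 60 g, standing upright on the bench. Origin: centre of its lower end, z along the bore. On the pin it turns freely, so it can be held at a fixed yaw while the crank goes round
- sleeve_mid (a point): centre of the sleeve's bore, 25 mm above its lower end
- pin_seat (a point): centre of the pin's shoulder, on which the sleeve's lower end comes to rest; the pin stands upright at the free end of the crank arm, 45 mm from the turning axis. Nothing on the crank stands higher than the shoulder but the pin. It moves with the crank
- pin_top (a point): top of the round-ended steel pin: 12 mm diameter, 42 mm above the shoulder, about 0.16 m above the bench at first. It moves with the crank
- crank_axis (a point): top of the crank's hub, on its vertical turning axis. The press stands fixed on the bench: aluminium base 100x120 mm, blue nut plate with a dark threaded boss (top 87 mm above the bench), 48 mm across, under the crank
- crank (a joint): angle of the crank about the vertical axis, rad, growing counterclockwise seen from above (backward, for this right-hand thread); turns freely backward, and forward until the spindle stops at height -0.0215, with a drag of about 1 N at the pin. The zero has no meaning for the thread
- spindle (a joint): height of spindle and crank, m; 0 at the highest point, negative below. The thread has a lead of 8 mm a turn. At first the spindle's thread end only rests on top of the boss's thread: turned backward it climbs gently to 0 within 0.9 to 2.9 rad (where, cannot be seen) and then falls 8 mm at once, off the end of that thread, to about -0.008. From there it screws down 8 mm per turn forward. It falls by its own weight (about 0.27 kg)
- glue_bottle: small dark bottle with an orange nozzle, 31x31x82 mm, a bystander; origin at the centre of its underside
- loupe: black eye loupe, 39x39x32 mm, a bystander; origin at the centre of its underside
- flux_jar: round jar with a black lid, 45x45x46 mm, a bystander; origin at the centre of its underside
- screw_cup: white open cup, 52x52x35 mm, a bystander; origin at the centre of its underside
- tape_kapton: flat roll of yellow tape, 74 across, 13 high mm, a bystander; origin at the centre of its underside
- ferrule_rack: white rack with two rows of small pins, 36x78x20 mm, a bystander; origin at the centre of its underside
Mind the look-alikes: they are no part of the job. Several things look just like the sleeve: the one meant starts farthest to the robot's right.

How it is judged:
By the outcome, as a careful person would: the job done as asked, in the order asked, and still so for the second after the job is handed in, while the arm keeps its last pose, push and grip.
It also fails if it takes over 72 s, if anything falls off the work surface, if the arm or the gripper's body presses on something with over 40 N, if the wrist force passes 120 N, or if a joint passes its speed limit or range.

## Working session

There is one attempt and no reset: what is moved stays moved. The work goes in short steps, each a Python script; the robot and the scene stay as the last script left them, time stands still between calls to the robot, and variables do not carry over. Pictures are saved under pics/ and viewed, on a budget of 10 in all, crops included, one or two more only if the job needs it, and the job is handed in when it is done.

```bash
mkdir -p pics; cat > h.py <<'E'
import numpy as np, cv2
from cell import env, kin, camera, calibration, job
def cal(n):
    c=calibration(n); R=cv2.Rodrigues(np.array(c["rvec"],float))[0]; t=np.array(c["tvec"],float).ravel()
    K=np.array([[c["fx"],0,c["cx"]],[0,c["fy"],c["cy"]],[0,0,1.]]); return K,R,t,np.array([c["k1"],0,0,0,0.])
def ray(n,u,v):
    K,R,t,d=cal(n); p=cv2.undistortPoints(np.array([[[u,v]]],float),K,d)[0,0]
    return -R.T@t, R.T@np.array([p[0],p[1],1.])
def onz(n,u,v,z):
    o,d=ray(n,u,v); return o+d*(z-o[2])/d[2]
def proj(n,P):
    K,R,t,d=cal(n); return cv2.projectPoints(np.array(P,float).reshape(-1,1,3),cv2.Rodrigues(R)[0],t,K,d)[0].reshape(-1,2)
def cloud(n,dep):
    K,R,t,d=cal(n); v,u=np.mgrid[:480,:640]
    p=cv2.undistortPoints(np.stack([u,v],-1).reshape(-1,1,2).astype(float),K,d).reshape(480,640,2)
    c=np.dstack([p,np.ones((480,640))])*dep[...,None]; return (c-t)@R
E
python3 - <<'E'
from h import *
ims=[]
for n in("top","side"):
    im,d=camera(n); cv2.imwrite(f"pics/{n}0.png",im); np.save(f"{n}0.npy",d)
    K,R,t,_=cal(n); print(n,K[0,0],"cam at",(-R.T@t).round(3),"fwd",R[2].round(2),"right",R[0].round(2))
    W=cloud(n,d); hsv=cv2.cvtColor(im,cv2.COLOR_BGR2HSV)
    m=cv2.inRange(hsv,(4,130,90),(20,255,255)); N,l,s,c=cv2.connectedComponentsWithStats(m)
    for i in range(1,N):
        if s[i,4]>30:
            w=W[(l==i)&(d>0)]; print(s[i],c[i].round(1),np.median(w,0).round(3),w.max(0).round(3))
print(env.get_state()["time"],env.nose_length)
E
```

```text
top 470.1658952678845 cam at [ 0.411 -0.003  1.428] fwd [ 0.11  0.02 -0.99] right [-0.02 -1.   -0.02]
[   0    0  192   40 2257] [71.4 13.1] [1.014 0.555 0.499] [1.056 0.738 0.561]
[524  71   6   7  32] [526.5  74.2] [ 1.054 -0.627  0.06 ] [ 1.071 -0.622  0.084]
[ 18 187  24  19 208] [ 29.9 196.3] [0.707 0.925 0.036] [0.739 0.983 0.046]
[516 235  12  24 104] [521.4 246.9] [ 0.524 -0.593  0.011] [ 0.561 -0.575  0.02 ]
[142 257  14  10 114] [148.1 261.7] [0.498 0.535 0.043] [0.511 0.564 0.059]
[294 263  11  10  79] [299.3 267.5] [0.474 0.081 0.049] [0.486 0.1   0.06 ]
[268 266  11  10  82] [272.9 270.4] [0.467 0.161 0.048] [0.479 0.178 0.057]
[232 268   6   7  31] [234.5 270.8] [0.465 0.268 0.061] [0.474 0.277 0.085]
[247 286  12  11  88] [252.3 290.9] [0.406 0.222 0.048] [0.421 0.237 0.058]
side 585.9804896324665 cam at [0.149 1.33  0.908] fwd [ 0.26 -0.83 -0.5 ] right [-0.95 -0.31  0.02]
[62 58 33 16 39] [79.3 65.4] [1.062 0.254 0.568] [1.073 0.328 0.57 ]
[   0   67  103   94 4103] [ 48.5 110.2] [1.038 0.403 0.513] [1.077 0.57  0.558]
[ 0 75 57 27 85] [26.8 89.1] [1.03  0.454 0.57 ] [1.048 0.532 0.574]
[ 18 147  24  16  34] [ 29.  154.5] [1.025 0.488 0.451] [1.031 0.523 0.453]
[359 256  15   5  32] [365.8 257.8] [ 0.46  -0.067  0.006] [ 0.476 -0.048  0.012]
[336 268  18  40 454] [344.3 287.3] [0.467 0.149 0.032] [0.506 0.182 0.052]
[325 303   8  14  73] [328.6 310.7] [0.464 0.274 0.057] [0.498 0.282 0.081]
[352 303  13  24 261] [357.5 314.6] [0.405 0.232 0.032] [0.437 0.24  0.051]
[265 384  15  28 378] [272.1 397. ] [0.495 0.548 0.035] [0.533 0.557 0.052]
0.1 0.0726
```

View pics/top0.png

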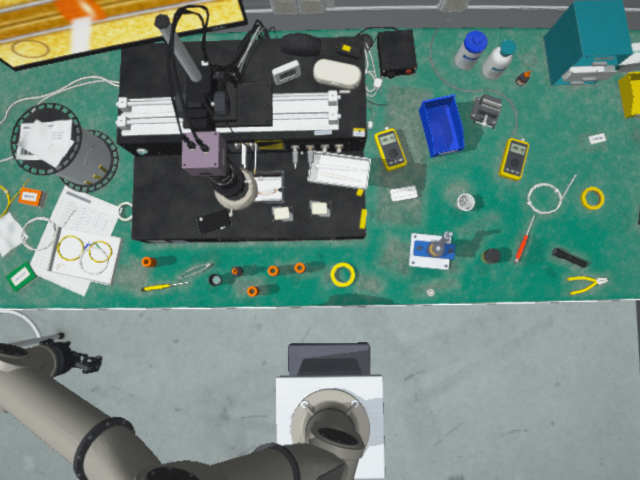

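View pics/side0.png

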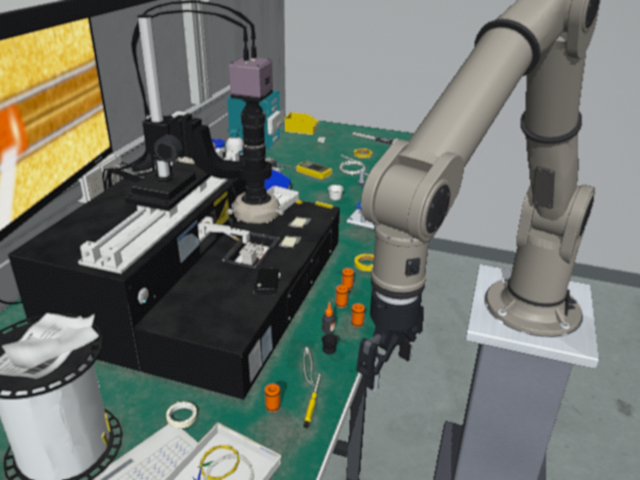

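Sleeve candidates in the top view are (299,267), (273,270), (252,291) and (148,262). The one with the smallest y (farthest to the robot's right) is (299,267), y≈0.08. I'll confirm that in an enlarged crop together with the press.

```bash
python3 - <<'E'
from h import *
im=cv2.imread("pics/top0.png"); d=np.load("top0.npy"); W=cloud("top",d)
a=cv2.resize(im[250:310,225:325],None,fx=8,fy=8,interpolation=cv2.INTER_CUBIC)[:,:800]
b=cv2.resize(im[222:282,400:500],None,fx=8,fy=8,interpolation=cv2.INTER_CUBIC)
o=np.vstack([cv2.resize(a,(500,300)),cv2.resize(b,(500,300))]); cv2.imwrite("pics/crop1.png",o)
print((W[228:275:3,408:462:3,2]*1000).astype(int))
s=W[258:280,290:312]; q=s[(s[...,2]>.04)]; print("sleeve hi pts",q.mean(0),q.min(0),q.max(0))
hi=W[220:280,400:470].reshape(-1,3); hi=hi[hi[:,2]>.125]; print("pin pts",hi.round(4))
print(onz("top",299.3,267.5,.05),onz("top",447,238,.16))
E
```

```text
[[   0    4    4   -2    3    1    1    2    2   -6   -4   -4    2    1
     3    0   -3   -2]
 [  -3    4    0   -1   -5    0    0    1   10   -2   -4   -8    1  120
   153    3    4    1]
 [   0    0    5   12    8   11   13   11    4    2    1    1  118  136
   157    0    0   -2]
 [   0   -1   17    9   11   11   11    8   10    9    9  108  114  116
    12    0   -1    2]
 [  -4   -2   64   65   67   66    8   11   12   16   11  112  110   14
    12   -1    5    2]
 [   5    9   70   68   67   71   71   80   89  110  114  112  109   66
    69   65    1    2]
 [  -1   10   69   71   77   70   68   88  106  112  119  112   70   70
    74   75    0   -1]
 [  -2   14   64   71   67   72   70   86  114  113  115  115   72   68
    76   70    0    1]
 [  -1    5   65   70   65   70   66   84   82  110  109  117   70   71
    76   65 1427    0]
 [   1   11   69   66   67   70   68   72   84   83   84   73   66   69
    66   66    0   -1]
 [   0   13    8    7    9    9   16    5    8   10    8   10   60   66
    70   73    1    0]
 [   0   17    9   13    8    9   13    8   12   11   1
[... 1085 characters left out ...]
1536]
 [ 0.5524 -0.3359  0.1523]
 [ 0.5518 -0.3373  0.1576]
 [ 0.5519 -0.3404  0.1561]
 [ 0.5514 -0.3419  0.1606]
 [ 0.5525 -0.3339  0.1275]
 [ 0.5517 -0.3349  0.1345]
 [ 0.5508 -0.3354  0.1431]
 [ 0.5502 -0.337   0.1477]
 [ 0.5494 -0.3379  0.1548]
 [ 0.5494 -0.3407  0.1547]
 [ 0.5494 -0.3388  0.1296]
 [ 0.4114 -0.0026  1.428 ]
 [ 0.4114 -0.0026  1.428 ]
 [ 0.4114 -0.0026  1.428 ]
 [ 0.4114 -0.0026  1.428 ]
 [ 0.4114 -0.0026  1.428 ]
 [ 0.4114 -0.0026  1.428 ]
 [ 0.4114 -0.0026  1.428 ]
 [ 0.4114 -0.0026  1.428 ]
 [ 0.4114 -0.0026  1.428 ]
 [ 0.4114 -0.0026  1.428 ]
 [ 0.4114 -0.0026  1.428 ]
 [ 0.4114 -0.0026  1.428 ]]
[0.47290228 0.08048722 0.05      ] [ 0.54078063 -0.32793999  0.16      ]
```

View pics/crop1.png

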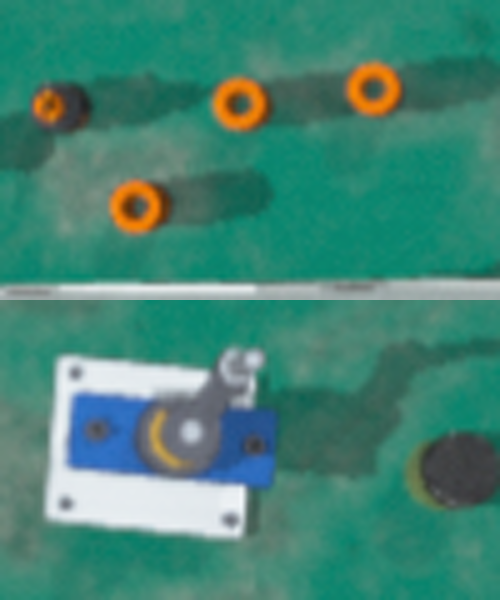

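The crop shows (299,267) as a plain orange ring, the rightmost of the look-alikes, so it is the one meant. The dark piece with an orange nozzle at (234,271) is the glue bottle. On the press, the hub is at about (437.7,248) and the pin tip at about (450.6,233). Next I pick up the sleeve.

```bash
python3 - <<'E'
from h import *
from scipy.spatial.transform import Rotation as Ro
s=env.get_state(); print(s["orientation"],s["force"])
print("hub",onz("top",437.7,248,.117),"tip",onz("top",450.6,233.2,.159))
S=np.array([.473,.0805])
for q in ([0,1,0,0],[0,0,1,0]):
    for p in ([.473,.08,.082],[.473,.08,.30],[.55,-.34,.29],[.52,-.3,.2],[.45,-.3,.19],[.5,-.36,.19]):
        r=kin.inverse_kinematics(p,q); print(q,p,None if r is None else np.round(r,2))
E
```

```text
[-9.49873089e-05  1.95114729e-01  9.80780085e-01 -8.11289075e-04] [-0.03764245 -0.07697498 -1.1535966 ]
hub [ 0.51751721 -0.31155026  0.117     ] tip [ 0.55382291 -0.33863911  0.159     ]
[0, 1, 0, 0] [0.473, 0.08, 0.082] [-0.65  0.56  0.44  2.19 -0.5   0.49 -1.39]
[0, 1, 0, 0] [0.473, 0.08, 0.3] [-0.96  0.18  0.76  2.05 -0.15  0.96 -1.69]
[0, 1, 0, 0] [0.55, -0.34, 0.29] [-0.1   0.56  0.82  1.68 -0.45  1.1  -0.72]
[0, 1, 0, 0] [0.52, -0.3, 0.2] [-0.13  0.58  0.75  1.87 -0.5   0.89 -0.7 ]
[0, 1, 0, 0] [0.45, -0.3, 0.19] [-0.29  0.65  1.06  2.03 -0.74  0.91 -0.39]
[0, 1, 0, 0] [0.5, -0.36, 0.19] [-0.18  0.78  1.06  1.85 -0.8   1.02 -0.35]
[0, 0, 1, 0] [0.473, 0.08, 0.082] [-0.37  0.51  0.09  2.17 -0.1   0.46  1.36]
[0, 0, 1, 0] [0.473, 0.08, 0.3] [-0.6   0.16  0.34  2.03 -0.06  0.96  1.34]
[0, 0, 1, 0] [0.55, -0.34, 0.29] [-0.23  0.67  1.07  1.69 -0.64  1.17  2.58]
[0, 0, 1, 0] [0.52, -0.3, 0.2] [-0.16  0.6   0.81  1.87 -0.55  0.91  2.49]
[0, 0, 1, 0] [0.45, -0.3, 0.19] [-0.21  0.57  0.92  2.02 -0.61  0.85  2.63]
[0, 0, 1, 0] [0.5, -0.36, 0.19] [-0.06  0.66  0.84  1.84 -0.61  0.92  2.63]
```

```bash
python3 - <<'E'
from h import *
q=[0,1,0,0]
env.reach([.30,.40,.32],q); env.grip(.06,30); env.reach([.473,.0805,.20],q)
env.movel([.473,.0805,.084],.1); env.grip(.0,40)
s=env.get_state(); print(s["opening"],s["time"],s["tcp_pos"])
env.movel([.473,.0805,.30],.2); env.reach([.5538,-.3386-.0,.290],q)
s=env.get_state(); print(s["opening"],s["time"],s["tcp_pos"],s["force"])
for n in("top","side"):
    im,d=camera(n); cv2.imwrite(f"pics/{n}1.png",im); np.save(f"{n}1.npy",d)
    print(n,proj(n,[[.5538,-.3386,.159],[.5538,-.3386,.206],[.5175,-.3115,.117]]))
a=cv2.imread("pics/top1.png"); b=cv2.imread("pics/side1.png")
def crop(im,n):
    u,v=proj(n,[[.545,-.33,.16]])[0].astype(int); return cv2.resize(im[max(v-40,0):v+40,u-40:u+40],(400,400),interpolation=cv2.INTER_CUBIC),(u-40,v-40)
A,oa=crop(a,"top");B,ob=crop(b,"side"); print(oa,ob); cv2.imwrite("pics/crop2.png",np.hstack([A,B]))
E
```

```text
0.029612017165959223 5.6417 [0.47324693 0.08060368 0.08451669]
0.029851525770721803 8.45 [ 0.55465003 -0.33705498  0.28969207] [0.72127338 0.1735777  0.31256658]
top [[450.58610739 233.20862084]
 [455.20698989 231.12558319]
 [437.68239674 248.00645751]]
side [[361.80772814 168.03377894]
 [362.6549412  154.2090592 ]
 [369.95270268 185.2476759 ]]
(np.int64(407), np.int64(196)) (np.int64(323), np.int64(129))
```

View pics/crop2.png

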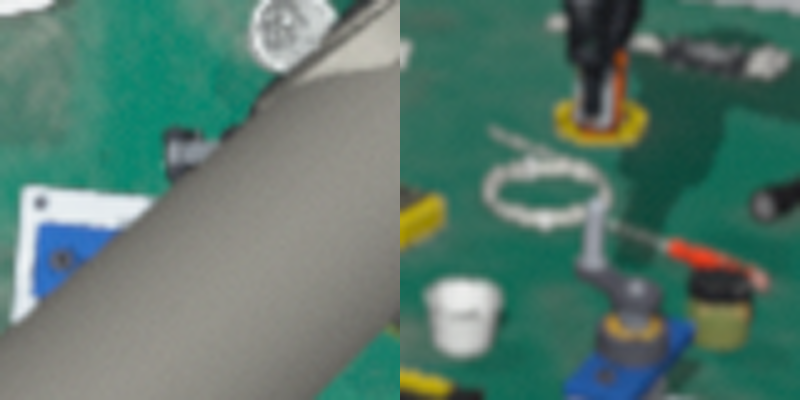

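```bash
python3 - <<'E'
from h import *
s=env.get_state(); p=s["tcp_pos"]; print(p,s["orientation"],s["time"])
im=cv2.imread("pics/side1.png"); hsv=cv2.cvtColor(im,cv2.COLOR_BGR2HSV); d=np.load("side1.npy")
# sleeve bands + expected outline edges
for z in (.05,.04,.03,.02,.01,.003):
    c=p+[0,0,-.0840+z-0.0]; K,R,t,_=cal("side"); r=R[0]*.015
    print(z,proj("side",[c-r,c,c+r]).round(1).tolist())
for v in range(134,160): print(v,[f"{h[0]}/{h[1]}/{h[2]}" for h in hsv[v,353:374]])
E
```

```text
[ 0.55479811 -0.3368173   0.28991974] [-4.25964780e-04  9.99998962e-01  1.37061180e-03  1.26022056e-04] 8.55
0.05 [[358.3, 139.3], [363.1, 139.3], [368.0, 139.3]]
0.04 [[358.1, 142.3], [362.9, 142.3], [367.8, 142.3]]
0.03 [[357.9, 145.4], [362.7, 145.4], [367.6, 145.4]]
0.02 [[357.7, 148.4], [362.6, 148.4], [367.4, 148.4]]
0.01 [[357.6, 151.4], [362.4, 151.4], [367.2, 151.4]]
0.003 [[357.5, 153.5], [362.3, 153.5], [367.1, 153.5]]
134 ['64/13/141', '55/10/150', '47/13/134', '60/9/88', '102/29/44', '109/50/41', '113/46/44', '105/45/45', '101/50/41', '105/42/36', '105/45/34', '120/23/34', '113/43/48', '107/37/48', '109/47/43', '100/49/31', '81/88/49', '80/101/83', '79/107/105', '80/112/112', '80/115/111']
135 ['76/48/121', '74/44/121', '72/42/108', '81/38/68', '100/42/36', '103/50/36', '107/47/38', '100/39/39', '107/59/39', '110/45/34', '107/53/34', '110/44/35', '111/40/45', '113/47/43', '114/39/33', '105/33/31', '79/55/65', '77/63/105', '77/65/122', '77/67/125', '78/76/118']
136 ['78/88/113', '78/85/111', '78/85/99', '80/78/65', '97/62/37', '105/46/33', '105/44/35', '103/46/39', '90/51
[... 5925 characters left out ...]
'25/146/150', '26/146/148', '27/140/140', '28/140/137', '27/134/135', '28/112/121', '37/81/97', '68/73/80', '81/114/74', '82/128/74']
158 ['80/92/116', '81/122/111', '82/129/107', '81/125/108', '77/101/111', '65/73/115', '54/71/119', '51/71/119', '51/69/122', '50/70/120', '49/73/119', '49/72/120', '50/70/120', '51/72/117', '48/72/106', '44/72/95', '51/64/92', '73/81/82', '82/122/75', '82/131/76', '81/141/76']
159 ['76/46/132', '78/68/123', '80/84/118', '80/95/115', '81/118/110', '81/125/108', '81/123/110', '81/123/108', '81/125/108', '81/122/109', '81/126/109', '81/126/109', '81/124/109', '81/118/104', '80/116/88', '81/113/77', '81/124/76', '82/131/76', '82/139/75', '82/144/76', '82/165/74']
```

The sleeve's right edge in the side view is at u≈367.7 against 367.6 predicted, so it sits centred in the hand. The pin tip is at (362,168.5), against (361.8,168.0) predicted. I'll lower it onto the pin with a force stop.

```bash
python3 - <<'E'
from h import *
def show(m):
    s=env.get_state(); print(m,round(s["time"],2),s["tcp_pos"].round(4),s["force"].round(2),s["torque"].round(2),round(s["opening"],4))
T=np.array([.5538,-.3386])
env.movel([*T,.262],.08); show("above")
r=env.movel([*T,.236],.04,stop_force=5); show(f"entry {r}")
if not r:
    r=env.movel([*T,.195],.04,stop_force=6); show(f"down {r}")
E
```

```text
above 9.05 [ 0.5536 -0.3385  0.2614] [ 0.8  -0.92  0.16] [0.02 0.02 0.03] 0.0298
entry False 9.85 [ 0.5538 -0.3388  0.2361] [ 0.16 -0.74 -0.36] [-0.01 -0.01 -0.02] 0.0299
down True 10.69 [ 0.5537 -0.3385  0.1996] [-1.12  1.63  5.96] [ 0.21  0.2  -0.02] 0.0295
```

```bash
cat >> h.py <<'E'
def snap(name,z=.13):
    im,d=camera("side"); u,v=proj("side",[[.53,-.32,z]])[0].astype(int)
    cv2.imwrite(f"pics/{name}_full.png",im); cv2.imwrite(f"pics/{name}.png",cv2.resize(im[v-35:v+35,u-40:u+40],None,fx=8,fy=8,interpolation=cv2.INTER_CUBIC)); print("crop origin",u-40,v-35)
def show(m):
    s=env.get_state(); print(m,round(s["time"],2),s["tcp_pos"].round(4),s["force"].round(2),round(s["opening"],4),flush=True); return s
E
python3 - <<'E'
from h import *
snap("seat"); s=show("x"); p=s["tcp_pos"]; print(proj("side",[p-[0,0,.0845],p-[0,0,.0345]]))
E
```

```text
crop origin 327 144
x 10.74 [ 0.5537 -0.3384  0.1997] [-1.83  0.61  5.84] 0.0293
[[361.0518348  180.64120049]
 [361.93296156 166.26474561]]
```

View pics/seat.png

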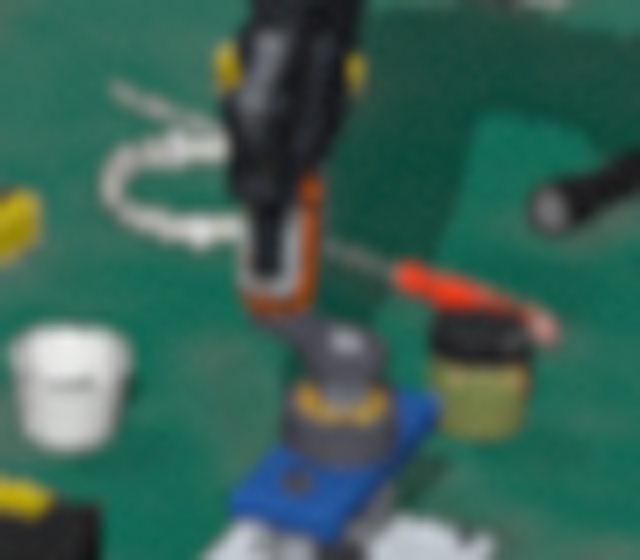

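The sleeve's rim is down on the crank arm at crop (280,305), which is full image (362,182), so it is seated. Its height agrees too: its lower end is about 44 mm below the pin top. I'll start turning backward in small steps, following the climb and watching the forces.

```bash
cat >> h.py <<'E'
import json,os
L=.008/(2*np.pi)
def load(): return json.load(open("st.json"))
def save(st): json.dump(st,open("st.json","w"))
def step(st,dth,vel=.05):
    """turn by dth following the thread; returns radial, tangential, vertical force (on tool)"""
    st["th"]+=dth; st["z"]+=L*dth
    e=np.array([np.cos(st["th"]),np.sin(st["th"])]); g=np.array([-e[1],e[0]])
    xy=np.array(st["c"])+st["r"]*e
    env.movel([*xy,st["z"]],vel)
    s=env.get_state(); F=s["force"]; p=s["tcp_pos"]
    print(f"t{s['time']:.2f} th{st['th']:.3f} z{st['z']:.4f} act{p[2]:.4f} e{(p[:2]-xy)@e*1e3:.1f},{(p[:2]-xy)@g*1e3:.1f}mm Fr{F[:2]@e:.1f} Ft{F[:2]@g:.1f} Fz{F[2]:.1f}",flush=True)
    return F[:2]@e,F[:2]@g,F[2]
E
python3 - <<'E'
from h import *
s=env.get_state(); c=[.5175,-.3115]; d=s["tcp_pos"][:2]-c
st=dict(c=c,r=.045,th=float(np.arctan2(d[1],d[0])),z=float(s["tcp_pos"][2])); print(st)
for i in range(4):
    fr,ft,fz=step(st,.15)
    if fz>7: st["z"]+=.0003
    if abs(fr)>15 or abs(ft)>15 or fz<1: break
save(st)
E
```

```text
{'c': [0.5175, -0.3115], 'r': 0.045, 'th': -0.6396397116096618, 'z': 0.199662763628957}
t11.03 th-0.490 z0.1999 act0.2000 e0.4,0.5mm Fr-0.5 Ft0.3 Fz3.7
t11.31 th-0.340 z0.2000 act0.2003 e0.4,0.8mm Fr1.0 Ft0.2 Fz3.2
t11.59 th-0.190 z0.2002 act0.2002 e0.3,1.1mm Fr0.3 Ft0.9 Fz4.9
t11.88 th-0.040 z0.2004 act0.2006 e0.5,0.8mm Fr1.1 Ft1.3 Fz4.9
```

```bash
python3 - <<'E'
from h import *
st=load(); low=0
while st["th"]<2.45:
    fr,ft,fz=step(st,.12)
    if fz>7: st["z"]+=.0003
    elif 1.8<fz<3: st["z"]-=.0002
    if abs(fr)>15 or abs(ft)>15: print("lateral"); break
    if fz<=1.8:
        s=env.get_state(); p=s["tcp_pos"]
        hit=env.movel([p[0],p[1],st["z"]-.003],.02,stop_force=3); s=show(f"probe {hit}")
        if not hit: print("DROPPED"); break
        st["z"]=float(s["tcp_pos"][2])
save(st)
E
```

```text
t12.13 th0.080 z0.2006 act0.2007 e0.2,0.6mm Fr2.1 Ft0.3 Fz5.2
t12.39 th0.200 z0.2007 act0.2007 e-0.0,0.8mm Fr0.7 Ft0.7 Fz6.2
t12.65 th0.320 z0.2009 act0.2010 e0.0,0.8mm Fr0.7 Ft-0.4 Fz6.2
t12.91 th0.440 z0.2010 act0.2010 e0.0,1.2mm Fr-0.6 Ft1.5 Fz7.7
t13.17 th0.560 z0.2015 act0.2013 e-0.1,1.3mm Fr-0.5 Ft0.9 Fz6.6
t13.43 th0.680 z0.2016 act0.2015 e0.1,1.0mm Fr-1.1 Ft1.4 Fz5.3
t13.68 th0.800 z0.2018 act0.2016 e0.1,1.0mm Fr-0.1 Ft2.0 Fz4.6
t13.94 th0.920 z0.2019 act0.2019 e0.1,0.6mm Fr-0.2 Ft0.9 Fz3.5
t14.20 th1.040 z0.2021 act0.2020 e0.2,0.5mm Fr0.9 Ft0.9 Fz3.7
t14.46 th1.160 z0.2023 act0.2022 e0.2,0.6mm Fr1.2 Ft0.5 Fz4.5
t14.72 th1.280 z0.2024 act0.2020 e-0.1,0.8mm Fr-0.0 Ft-0.5 Fz-0.6
probe False 15.03 [ 0.5294 -0.2682  0.1991] [-0.4  -1.12 -0.76] 0.0297
DROPPED
```

```bash
python3 - <<'E'
from h import *
st=load(); s=show("now"); e=np.array([np.cos(st["th"]),np.sin(st["th"])]); xy=np.array(st["c"])+st["r"]*e
hit=env.movel([*xy,.188],.03,stop_force=4); s=show(hit); st["z"]=float(s["tcp_pos"][2]); st["thd"]=st["th"]; save(st)
E
```

```text
now 15.03 [ 0.5294 -0.2682  0.1991] [-0.4  -1.12 -0.76] 0.0297
True 15.32 [ 0.5304 -0.2686  0.1941] [-0.34  1.01  4.98] 0.0297
```

The drop was about 8 mm (0.2022 → 0.1941) and the sleeve is reseated. Now one full turn forward, with the bore clearance allowed for (about 0.13 rad extra of sleeve travel).

```bash
python3 - <<'E'
from h import *
st=load(); end=-5.15; n=34; dth=(end-st["th"])/n
for i in range(n):
    fr,ft,fz=step(st,dth,.06)
    if fz>7: st["z"]+=.0003
    elif fz<1.5: st["z"]-=.0005
    elif fz<3: st["z"]-=.0002
    if abs(fr)>15 or abs(ft)>15 or fz>20: print("stop"); break
save(st)
E
```

```text
t15.62 th1.091 z0.1939 act0.1942 e0.1,-0.9mm Fr0.7 Ft-1.9 Fz2.2
t15.91 th0.902 z0.1934 act0.1936 e0.2,-0.4mm Fr1.3 Ft-0.8 Fz4.7
t16.20 th0.713 z0.1932 act0.1935 e0.1,-0.4mm Fr2.0 Ft-0.5 Fz6.5
t16.49 th0.524 z0.1930 act0.1932 e0.1,-0.3mm Fr1.4 Ft0.6 Fz5.4
t16.78 th0.335 z0.1927 act0.1930 e0.1,-0.5mm Fr1.8 Ft-0.9 Fz5.1
t17.07 th0.146 z0.1925 act0.1928 e0.0,-0.7mm Fr2.3 Ft0.3 Fz6.1
t17.37 th-0.044 z0.1922 act0.1920 e-0.9,-0.7mm Fr-1.0 Ft-0.5 Fz5.8
t17.66 th-0.233 z0.1920 act0.1924 e0.2,-0.5mm Fr2.4 Ft-0.5 Fz4.6
t17.95 th-0.422 z0.1917 act0.1919 e-0.2,-0.6mm Fr1.2 Ft-0.8 Fz5.7
t18.24 th-0.611 z0.1915 act0.1918 e0.2,-0.6mm Fr1.8 Ft-1.6 Fz5.0
t18.53 th-0.800 z0.1913 act0.1914 e0.0,-0.7mm Fr1.9 Ft-1.4 Fz4.0
t18.82 th-0.989 z0.1910 act0.1914 e0.4,-0.6mm Fr2.6 Ft-2.4 Fz6.3
t19.12 th-1.178 z0.1908 act0.1908 e-0.0,-0.7mm Fr1.4 Ft-1.0 Fz7.6
t19.41 th-1.367 z0.1908 act0.1909 e0.1,-0.7mm Fr1.0 Ft-2.5 Fz6.3
t19.70 th-1.557 z0.1906 act0.1907 e0.3,-0.7mm Fr1.8 Ft-0.7 Fz5.6
t19.99 th-1.746 z0.1904 act0.1903 e0.2,-0.6mm Fr3.6 Ft-1.9 Fz6.3
t20.28 th-1.935 z0.1901 act0.1900 e-0.1,-0.9mm Fr2.1 Ft-1.5 Fz6.
[... 415 characters left out ...]
.1885 act0.1885 e-0.1,-1.0mm Fr1.5 Ft-1.4 Fz3.0
t22.62 th-3.448 z0.1881 act0.1882 e-0.2,-0.8mm Fr0.8 Ft-1.1 Fz5.0
t22.91 th-3.637 z0.1879 act0.1879 e0.0,-1.1mm Fr2.0 Ft-0.8 Fz6.2
t23.20 th-3.826 z0.1876 act0.1876 e0.1,-1.8mm Fr0.8 Ft-2.6 Fz5.8
t23.49 th-4.015 z0.1874 act0.1874 e0.0,-2.0mm Fr1.4 Ft-2.2 Fz5.2
t23.78 th-4.204 z0.1871 act0.1870 e0.5,-1.7mm Fr1.3 Ft-1.6 Fz4.8
t24.07 th-4.393 z0.1869 act0.1870 e0.0,-0.9mm Fr-0.1 Ft-1.5 Fz4.1
t24.37 th-4.583 z0.1867 act0.1866 e0.3,-0.5mm Fr1.8 Ft-1.2 Fz5.6
t24.66 th-4.772 z0.1864 act0.1866 e-0.1,-0.6mm Fr1.1 Ft-1.7 Fz3.3
t24.95 th-4.961 z0.1862 act0.1863 e0.0,-0.4mm Fr1.3 Ft-1.4 Fz3.1
t25.24 th-5.150 z0.1859 act0.1861 e0.1,-0.6mm Fr1.1 Ft-0.8 Fz4.3
```

```bash
python3 - <<'E'
from h import *
env.dwell(.5); st=load(); s=show("end"); snap("end"); p=s["tcp_pos"]; print(proj("side",[p-[0,0,.0845]]))
d=p[:2]-st["c"]; print(np.arctan2(d[1],d[0])-2*np.pi,np.hypot(*d))
a=cv2.imread("pics/end.png"); t,_=camera("top"); cv2.imwrite("pics/topend.png",t)
E
```

```text
end 25.74 [ 0.5368 -0.2709  0.1861] [ 3.36 -0.    4.96] 0.0297
crop origin 327 144
[[360.3920627  193.98926091]]
-5.156640837005157 0.044973550648332694
```

View pics/end.png

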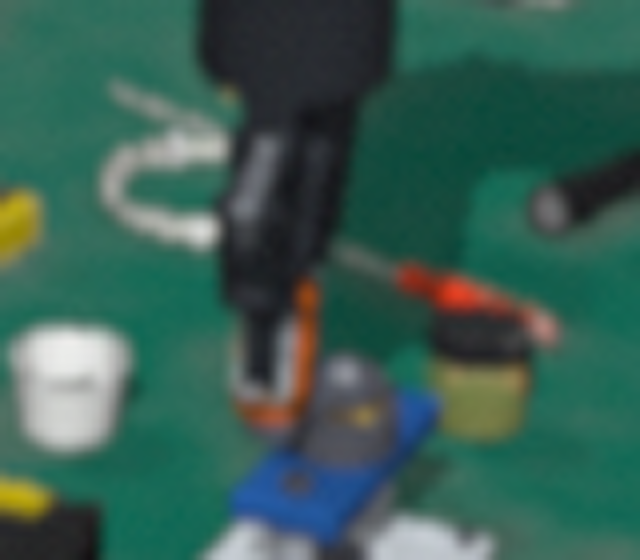

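View pics/topend.png

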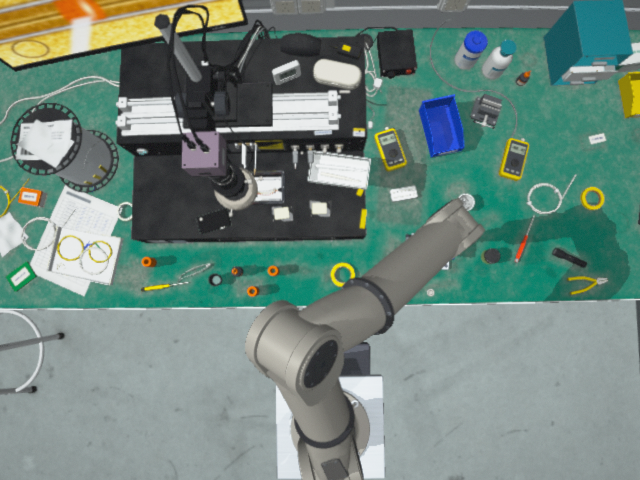

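The side crop shows the sleeve in the fingers with its rim at crop (270,412) on the crank arm. The hub has sunk close to the boss at (345,370). In the top view, the bystanders visible past the arm and the other orange tubes are at the same pixels as before. I'm handing in.

```bash
python3 -c "
from h import *
job.job_done(); show('done')"
```

```text
the job is handed in; nothing more can be done
the job is handed in; nothing more can be done
```

The job is done and handed in at about 26 s of the 72 s allowed; no verdict was reported.

- **Sleeve:** I took the rightmost orange tube, at (299,267) in the top view, and lowered it onto the pin until a 6 N contact stopped it. Its lower end was then about 44 mm below the pin top, and the side view showed the rim on the crank arm.
- **Backward turn:** After about 1.9 rad counterclockwise the support under the sleeve vanished. Lowering it found the shoulder about 8 mm lower, as expected for the spindle's drop.
- **Forward turn:** I turned the sleeve 6.43 rad clockwise. That is one full turn plus bore play and the small overshoot past the drop. The sleeve sank 8.0 mm during it, which matches one thread lead.
- **Last checks:** The sleeve was still gripped at 29.7 mm and pressed on the shoulder with about 5 N. Sideways forces stayed under about 4 N throughout.

Two things I could not measure directly. The exact drop angle is known only to about ±0.06 rad, the size of one step. In the final top view the arm hides the press and partly covers the cup. The side view showed the cup and the jar beside the press in place, and the other bystanders I could see had not moved.

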